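# Load the bench tester and shut its drawer

### The arm

A 6-joint arm with a two-finger parallel gripper is mounted at the origin on the work surface. World frame = base frame: x ahead of the robot, y to its left, z up, the work surface at z = 0. Lengths are in m, angles in rad, forces in N, time in s.
With the tool pointing down it reaches from about 0.225 to 0.875 m from the base axis. Payload 3.4 kg.
Tool frame: the origin (TCP) lies at the very end of the fingers, on their centre line; the grasp point (between the pads) lies 19 mm behind it; z points along the fingers, y is the line along which they close (so a half turn about z gives the same grasp; the last joint's range is limited). The gripper opens to 85 mm and grips with 20 to 120 N. Pads are 22 mm wide; open, the fingers measure 114 mm over their backs; the gripper's body (76 mm by 85 mm) begins 54 mm behind the grasp point. The pads swing forward as they close: fully open they stand 13 mm farther back than shut.
Start: joints at [-1.318, 0.276, 1.505, -0, 1.361, -0.121], TCP at [0.21, -0.535, 0.231] pointing down, gripper open.
Joint ranges: [-2.89, 2.89], [-0.75, 2.08], [0.22, 2.7], [-1.18, 4.32], [0.11, 2.71], [-2.7, 2.7]. Speed limits (rad/s): [2.57, 2.57, 3.14, 3.14, 3.14, 3.14].

### API

Orientations are given as a unit quaternion [w, x, y, z].
In Python, from rig import manip, get_image, camera_info gives the robot as it stands. The module is installed in compiled form; this text tells all that it offers.
- The arm moves only by the shell command python3 -m crank 'ROWS' [FORCE]. ROWS is a JSON object of lists of equal length, an entry for each row: "translation": the shift along the tool's x, y, z in mm, a list of three; "roll": the turn about the tool's z in rad; "fingers": the opening, from 0 (shut) to 1 (fully open). A call has 1 to 8 rows; each row shifts and turns the commanded pose from where the row before left it, along the tool's axes as they then stand; what a row does not reach is not made up. A row lasts 1/10 s, in which the tool goes at most 50 mm and 8.59 degrees, less where a joint would pass 70% of its speed; a pose out of reach is approached as far as the arm can. A call is refused whole if a number of a shift passes 50 or a number of a turn 0.15, either way. A call with a gripper value outside its range is refused whole. The fingers move at their own pace and stop on an object; FORCE is the grip in N (left out, the last holds). Time passes only in rows, so rows that do not move let the fingers close. It gives the time, the measured TCP pose, the force, the opening and the grip force at its end, in the units of the state.
- manip.get_state(): the state, without advancing time (a new reading comes with each control period).
- get_image(name): name is "side" or "top"; returns the picture (384x512x3 uint8, blue, green, red); there is no depth.
- camera_info(name): a dict with "mtx" (3x3 intrinsics, pixels), "rvec" (rotation vector, rad) and "tvec" (3), from world to camera coordinates, as OpenCV has them. Camera axes: x right, y down, z forward; pixel columns grow to the right and rows downward; lengths in m; the calibration is good to about 2 mm. A picture is of the moment at which its call begins. camera_info takes no time and is no camera call.
- manip.sign_off(): hands the job in; it is judged then, once.
The state is a dict: "clock": time; "qpos": joint angles; "qd": joint speeds; "effort": joint torques, N m; "position": TCP position; "ee_rot": TCP orientation; "contact_force": force on the tool from outside, world axes, zero at the start; "moment": the same for the moment, N m; "width": finger opening in m; "gripper_force": force on a finger pad.
Only numpy, scipy, OpenCV 4.12 (cv2) and the standard library are available. Lean on these libraries where they do the work, as an engineer would, in place of code of your own. Each camera call takes 0.05 s, during which the arm holds its last target. There are 200 camera calls.

### The job

Put the blue-topped module into the open drawer of the bench tester: set it down flat on the drawer floor, right way up, and let go without dropping it. Then gently push the drawer fully shut with the module inside. Leave the red-topped and yellow-topped modules where they are.

Things in the scene. Friction and masses are not known exactly. Their poses are not given: they have to be found in the camera images.
- blue_module: die-cast aluminium module with a blue top plate: body 60 mm (its x) by 40 mm (its y) by 34 mm high, plus a brass connector stub (12 mm thick, 10 mm long, 16 mm above the underside) on each of the two short ends. Origin: centre of its underside, z up. Loose, about 150 g; the one to load. It stands upright on the table.
- red_module: die-cast aluminium module with a red top plate: body 60 mm (its x) by 40 mm (its y) by 34 mm high, plus a brass connector stub (12 mm thick, 10 mm long, 16 mm above the underside) on each of the two short ends. Origin: centre of its underside, z up. Loose, upright on the table; to be left alone.
- yellow_module: die-cast aluminium module with a yellow top plate: body 60 mm (its x) by 40 mm (its y) by 34 mm high, plus a brass connector stub (12 mm thick, 10 mm long, 16 mm above the underside) on each of the two short ends. Origin: centre of its underside, z up. Loose, upright on the table; to be left alone.
- tester: grey bench instrument, 250 mm deep (its x), 340 mm wide, 95 mm high, fixed to the table; its place and yaw vary. Origin: table level, on its front face, under the middle of the drawer opening; its x axis points into the instrument, away from the robot; the instrument reaches from 110 mm on the -y side to 230 mm on the +y side of the origin. The drawer is at the -y end, screen and sockets at the +y end.
- drawer_floor (a point): centre of the drawer's inner floor (moves with the drawer), 18 mm above the table; axes as the tester's. Inner floor 150 mm (x) by 160 mm (y); side and back walls 5 mm thick, rising 42 mm above the floor; white front panel 12 mm thick and 180 mm wide, reaching from 10 mm to 85 mm above the table. The part of the floor at x below (drawer opening - 75 mm) of this point is out in the open, the rest lies under the tester's roof.
- drawer_handle (a point): middle of the drawer's dark bar handle, a horizontal bar 110 mm long (along y), 50 mm above the table and 35 mm in front of the drawer's front panel; axes as the tester's. Pushing it along +x shuts the drawer.
- drawer (a joint): how far the drawer is pulled out, in m: 0 = fully shut, 0.155 = fully out. It starts 0.12 to 0.15 out, slides with about 1.5 N of friction plus 5 N per m/s, stays where it is left and stops firmly at 0.
Mind the look-alikes: they are no part of the job. What is shaped like the blue_module but green is not meant.

How it is judged:
By the outcome, as a careful person would: the job done as asked, in the order asked, and still so for the second after the job is handed in, with the robot touching nothing.
It also fails if it takes over 58 s, if anything falls off the work surface, if the arm or the gripper's body presses on something with over 40 N, if the wrist force passes 120 N, or if a joint passes its speed limit or range.

## Working session

There is one attempt and no reset: what is moved stays moved. The work goes in short steps, Python scripts to look and compute and a shell command to move; the robot and the scene stay as the last step left them, time stands still between calls to the robot, and variables do not carry over. Pictures are saved under pics/ and viewed, at most 10 in all, crops included, and the job is handed in when it is done.

```bash
mkdir -p pics
python3 - <<'E'
from rig import manip,get_image,camera_info
import cv2
for n in("top","side"):
    im=get_image(n);cv2.imwrite(f"pics/{n}0.png",im)
    c=camera_info(n);print(n,c)
print(manip.get_state())
E
```

```text
top {'mtx': array([[364.4380201 ,   0.        , 257.26592258],
       [  0.        , 364.4380201 , 186.11891835],
       [  0.        ,   0.        ,   1.        ]]), 'rvec': array([ 2.1746774 , -2.17527645,  0.11885663]), 'tvec': array([-0.06958173,  0.5835386 ,  0.92758648])}
side {'mtx': array([[394.97511627,   0.        , 247.15844114],
       [  0.        , 394.97511627, 192.56921669],
       [  0.        ,   0.        ,   1.        ]]), 'rvec': array([ 2.20968064, -0.33609545,  0.19578998]), 'tvec': array([-0.55593407,  0.11292139,  0.84640569])}
{'clock': 0.1, 'qpos': array([-1.31798041e+00,  2.76532394e-01,  1.50597884e+00,  2.06069264e-05,
        1.36070293e+00, -1.21011168e-01]), 'qd': array([ 0.00113623, -0.00332691, -0.00277405, -0.00015907,  0.00110975,
       -0.00126436]), 'effort': array([ 1.24454673e-03, -4.17698085e+01, -2.46406281e+01, -1.77361671e-04,
        5.93230114e-03,  5.55154642e-06]), 'position': array([ 0.20985992, -0.53484512,  0.23053688]), 'ee_rot': array([-8.09659872e-04,  9.82582540e-01,  1.85824904e-01, -4.33388108e-05]), 'contact_force': array([0.26128253, 0.61188885, 0.35601254]), 'moment': array([0.01334628, 0.03955744, 0.04156006]), 'gripper_force': 0.0, 'width': 0.08503163353244766}
```

View pics/top0.png

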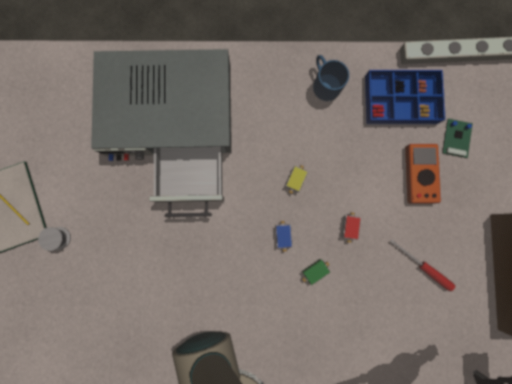

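View pics/side0.png

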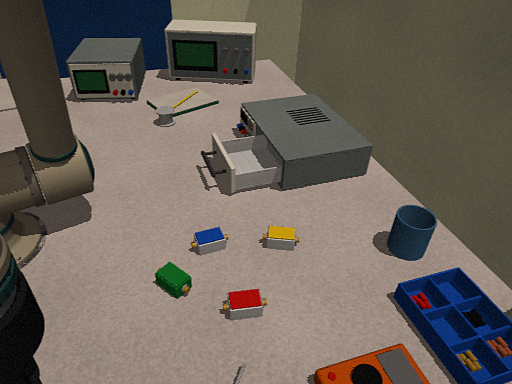

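The top view shows the tester with its open drawer: front panel at about row 198, columns 150–222, and handle at row ~210. It also shows the modules: blue (284,236), yellow (296,180), red (352,228), green (316,272). The side view shows blue at (210,238) and the drawer at about (240,165).

Possible confusions with the blue module: the green look-alike, top (316,272) / side (173,280); the blue tray, top (405,97); the blue mug, top (330,80). By the description I choose the blue-topped block, top (284,236) / side (210,238). Next I'll check it in a close crop.

```bash
cat > h.py <<'E'
import numpy as np,cv2
from rig import manip,get_image,camera_info
def cam(n):
    c=camera_info(n);R=cv2.Rodrigues(c["rvec"])[0];return c["mtx"],R,np.asarray(c["tvec"])
def onplane(n,uv,z):
    K,R,t=cam(n);uv=np.atleast_2d(uv).astype(float)
    d=(R.T@np.linalg.inv(K)@np.c_[uv,np.ones(len(uv))].T).T;o=-R.T@t
    return o+d*((z-o[2])/d[:,2])[:,None]
def tri(a,b):
    P=[K@np.c_[R,t] for K,R,t in(cam("top"),cam("side"))]
    X=cv2.triangulatePoints(P[0],P[1],np.array(a,float).reshape(2,1),np.array(b,float).reshape(2,1));return (X[:3]/X[3]).ravel()
def proj(n,p):
    K,R,t=cam(n);q=K@(R@np.asarray(p)+t);return q[:2]/q[2]
HUE=dict(blue=(105,125),red=(0,8),yellow=(22,34),green=(45,80))
def blob(im,col,near=None,smin=120):
    h=cv2.cvtColor(im,cv2.COLOR_BGR2HSV);a,b=HUE[col]
    m=cv2.inRange(h,(a,smin,60),(b,255,255))
    cs=[c for c in cv2.findContours(m,cv2.RETR_EXTERNAL,cv2.CHAIN_APPROX_NONE)[0] if cv2.contourArea(c)>40]
    f=lambda c:np.array([cv2.moments(c)["m10"],cv2.moments(c)["m01"]])/cv2.moments(c)["m00"]
    c=min(cs,key=lambda c:np.linalg.norm(f(c)-near));return f(c),c
E
python3 - <<'E'
from h import *
T=cv2.imread("pics/top0.png");S=cv2.imread("pics/side0.png")
near=dict(blue=((284,236),(210,236)),yellow=((296,180),(282,233)),red=((352,228),(245,298)))
for k,(a,b) in near.items():
    ta,c=blob(T,k,a);sb,c2=blob(S,k,b);X=tri(ta,sb)
    r=cv2.minAreaRect(onplane("top",c[:,0],X[2])[:,:2].astype(np.float32))
    r2=cv2.minAreaRect(onplane("side",c2[:,0],X[2])[:,:2].astype(np.float32))
    print(k,ta,sb,X,r,r2,onplane("top",ta,.034),onplane("side",sb,.034))
a=cv2.resize(T[140:290,140:340],None,fx=4,fy=4,interpolation=cv2.INTER_CUBIC)
cv2.imwrite("pics/ct.png",a)
b=cv2.resize(S[115:265,155:355],None,fx=4,fy=4,interpolation=cv2.INTER_CUBIC)
cv2.imwrite("pics/cs.png",b)
E
```

```text
blue [283.3791019  236.15198618] [208.83533448 235.41452258] [ 0.45340163 -0.13723464  0.03106027] ((0.45307356119155884, -0.13737332820892334), (0.04932808503508568, 0.030025063082575798), 4.079504489898682) ((0.45425277948379517, -0.1365828961133957), (0.056113351136446, 0.03798002749681473), 3.161677598953247) [[ 0.45336641 -0.13696353  0.034     ]] [[ 0.45291101 -0.14027472  0.034     ]]
yellow [296.31506849 178.39497717] [281.13570982 232.22826767] [ 0.60439144 -0.17258498  0.03158513] ((0.6039981245994568, -0.17228417098522186), (0.03310414031147957, 0.05328768119215965), 67.66387176513672) ((0.6046438813209534, -0.17281396687030792), (0.03870100900530815, 0.056014224886894226), 66.5785140991211) [[ 0.60342838 -0.17208187  0.034     ]] [[ 0.60386478 -0.17499866  0.034     ]]
red [351.73775017 227.08626639] [244.62030457 298.63079526] [ 0.47667664 -0.3152202   0.03111335] ((0.47632381319999695, -0.3151027262210846), (0.034184858202934265, 0.054211974143981934), 81.21601104736328) ((0.4769130051136017, -0.3148946166038513), (0.038312140852212906, 0.056484565138816833), 81.88899993896484) [[ 0.47645159 -0.31436993  0.034     ]] [[ 0.47618638 -0.3173516   0.034     ]]
```

View pics/ct.png

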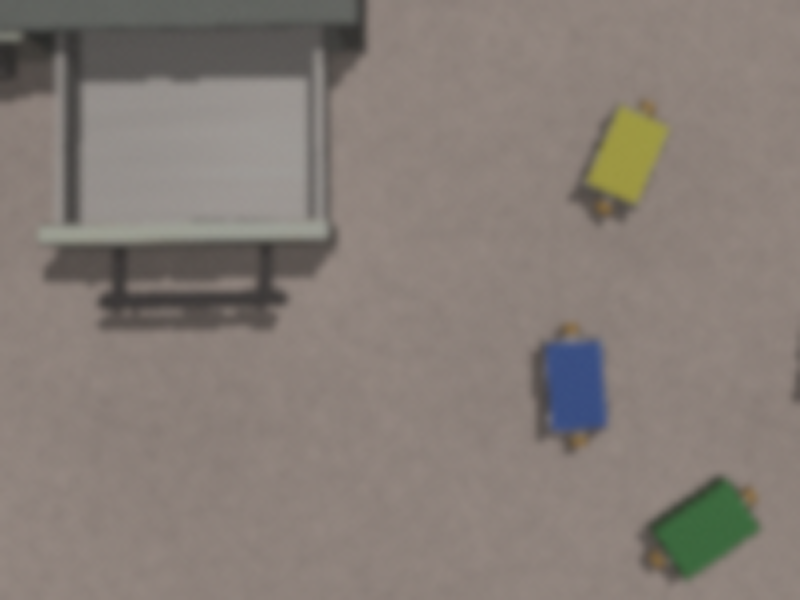

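View pics/cs.png

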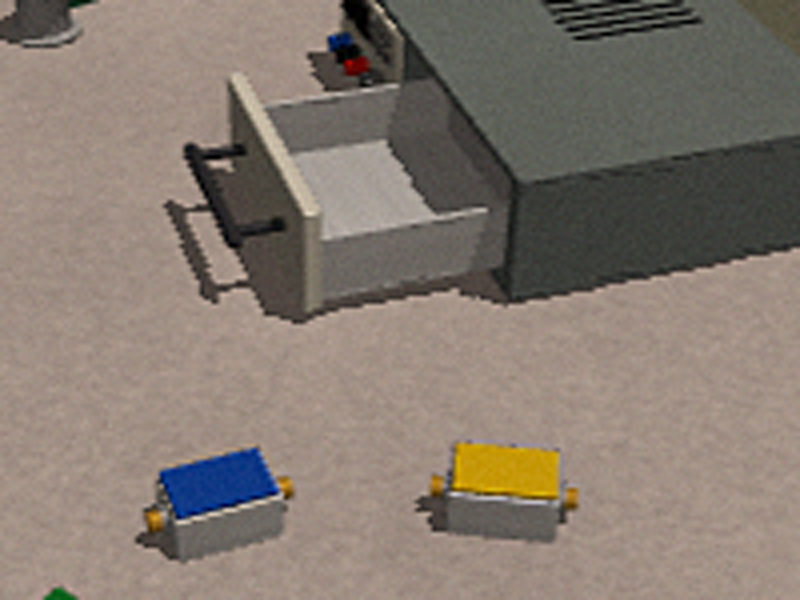

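The crop shows the blue block upright at crop pixel (575,386), with brass stubs at both ends, so the choice holds. The drawer's panel top edge runs from (40,235) to (328,232) in the top crop, and from (237,75) to (312,213) in the side crop. The handle ends are at (103,300) and (285,297) in the top crop, and at (190,148) and (235,242) in the side crop.

Run:
```python
from h import *
t=lambda u,v:(140+u/4-.4,140+v/4-.4); s=lambda u,v:(155+u/4-.4,115+v/4-.4)
H=[tri(t(103,299),s(189,150)),tri(t(285,297),s(235,242))]
Pn=[tri(t(40,235),s(237,78)),tri(t(329,232),s(313,211))]
print("handle",H,"panel top",Pn)
hp=[onplane("top",t(103,299),.05)[0],onplane("top",t(285,297),.05)[0]];pp=[onplane("top",t(40,235),.085)[0],onplane("top",t(329,232),.085)[0]]
print(hp,pp)
for A in(H,Pn,hp,pp):
    d=A[1]-A[0];print("len",np.linalg.norm(d),"yaw",np.degrees(np.arctan2(d[0],-d[1])),"mid",(A[0]+A[1])/2)
# tester front face roof edge, z=.095; floor visible back/side
for z,uv in((.095,(4,27)),(.095,(362,22)),(.018,(80,224)),(.018,(308,222)),(.06,(55,40)),(.06,(325,40)),(.06,(328,220)),(.06,(62,225))):print(z,uv,onplane("top",t(*uv),z)[0])
for z,uv in((.095,(520,182)),(.018,(322,238)),(.0,(505,300))):print("side",z,uv,onplane("side",s(*uv),z)[0])
q=manip.get_state()["ee_rot"]
from scipy.spatial.transform import Rotation as Ro
print(Ro.from_quat(q[[1,2,3,0]]).as_matrix().round(4))
```

```text
handle [array([0.5083528 , 0.16464946, 0.04918465]), array([0.51049331, 0.04857438, 0.05112674])] panel top [array([0.5489528 , 0.19625987, 0.08124237]), array([0.55074713, 0.01753458, 0.08691112])]
[array([0.50926203, 0.16427577, 0.05      ]), array([0.51046895, 0.04871755, 0.05      ])] [array([0.54771061, 0.19539162, 0.085     ]), array([0.54953953, 0.01803675, 0.085     ])]
len 0.11611105876138945 yaw 1.056453013980285 mid [0.50942306 0.10661192 0.0501557 ]
len 0.17882416920739902 yaw 0.575208950485427 mid [0.54984996 0.10689722 0.08407674]
len 0.11556452209966254 yaw 0.598386938167408 mid [0.50986549 0.10649666 0.05      ]
len 0.17736429382706131 yaw 0.5908258394356718 mid [0.54862507 0.10671419 0.085     ]
0.095 (4, 27) [0.67538997 0.21830895 0.095     ]
0.095 (362, 22) [ 0.67881314 -0.0020504   0.095     ]
0.018 (80, 224) [0.55941322 0.18835502 0.018     ]
0.018 (308, 222) [0.56073366 0.03784706 0.018     ]
0.06 (55, 40) [0.67435719 0.19651344 0.06      ]
0.06 (325, 40) [0.67456509 0.02388188 0.06      ]
0.06 (328, 220) [0.5588547  0.02092463 0.06      ]
0.06 (62, 225) [0.55568953 0.18884129 0.06      ]
side 0.095 (520, 182) [0.67863832 0.00125686 0.095     ]
side 0.018 (322, 238) [0.57731932 0.0830303  0.018     ]
side 0.0 (505, 300) [0.67889513 0.00747956 0.        ]
[[ 9.309e-01  3.652e-01 -4.000e-04]
 [ 3.652e-01 -9.309e-01  1.600e-03]
 [ 2.000e-04 -1.600e-03 -1.000e+00]]
```

```bash
cat > to.py <<'E'
import sys,numpy as np
from rig import manip
from scipy.spatial.transform import Rotation as Ro
s=manip.get_state();R=Ro.from_quat(s["ee_rot"][[1,2,3,0]]).as_matrix()
x,y,z,yaw=map(float,sys.argv[1:5])
cy=np.arctan2(R[1,0],R[0,0])
print("t",round(s["clock"],2),"pos",s["position"].round(4),"yaw",np.degrees(cy).round(2),"w",s["width"].round(4),"gf",s["gripper_force"],"F",np.round(s["contact_force"],2))
print("tool mm",(R.T@(np.array([x,y,z])-s["position"])*1000).round(1),"roll",round(cy-np.radians(yaw),4))
E
python3 -m crank '{"translation":[[0,0,0],[0,0,0],[0,0,0],[0,0,0]],"roll":[0.08,0.08,0.08,0.07],"fingers":[1,1,1,1]}' 60
python3 to.py 0.4535 -0.138 0.10 3.7
```

```text
clock: 0.5
position: [0.2099, -0.535, 0.2308]
ee_rot: [-0.001, 1.0, 0.03, -0.0]
contact_force: [-0.2, -0.5, -0.8]
width: 0.0854
gripper_force: 0.0Traceback (most recent call last):
  File "to.py", line 7, in <module>
    print("t",round(s["clock"],2),"pos",s["position"].round(4),"yaw",np.degrees(cy).round(2),"w",s["width"].round(4),"gf",s["gripper_force"],"F",np.round(s["contact_force"],2))
                                                                                                 ^^^^^^^^^^^^^^^^
AttributeError: 'float' object has no attribute 'round'
```

```bash
sed -i 's/s\["width"\].round(4)/round(s["width"],4)/' to.py; python3 to.py 0.4535 -0.138 0.10 3.7
```

```text
t 0.5 pos [ 0.2099 -0.535   0.2308] yaw 3.48 w 0.0854 gf 0.0 F [-0.16 -0.52 -0.82]
tool mm [ 267.3 -381.3  131.1] roll -0.0039
```

```bash
python3 -m crank '{"translation":[[19,-27,0],[19,-27,0],[19,-27,0],[19,-27,0],[19,-27,0],[19,-27,0],[19,-27,0]],"roll":[0,0,0,0,0,0,0],"fingers":[1,1,1,1,1,1,1]}' >/dev/null
python3 -m crank '{"translation":[[19,-27,15],[19,-27,20],[19,-27,20],[19,-27,20],[19,-27,20],[19,-27,20],[20,-30,15],[0,0,0]],"roll":[0,0,0,0,0,0,0,0],"fingers":[1,1,1,1,1,1,1,1]}' >/dev/null
python3 to.py 0.4535 -0.138 0.006 3.7
```

```text
t 2.0 pos [ 0.4518 -0.1341  0.099 ] yaw 3.89 w 0.0854 gf 0.0 F [ 0.16 -0.25  0.39]
tool mm [ 1.8  4.3 93. ] roll 0.0033
```

```bash
python3 -m crank '{"translation":[[2,4,15],[0,0,20],[0,0,20],[0,0,18],[0,0,12],[0,0,8],[0,0,0]],"roll":[0,0,0,0,0,0,0],"fingers":[1,1,1,1,1,1,1]}' >/dev/null
python3 to.py 0.4535 -0.138 0.006 3.7
python3 -m crank '{"translation":[[0,0,0],[0,0,0],[0,0,0],[0,0,0],[0,0,0],[0,0,0],[0,0,0],[0,0,0]],"roll":[0,0,0,0,0,0,0,0],"fingers":[0.8,0.7,0.6,0.5,0.4,0.3,0.3,0.3]}' 40
python3 to.py 0.4535 -0.138 0.006 3.7
```

```text
t 2.7 pos [ 0.4536 -0.1421  0.0076] yaw 3.63 w 0.0854 gf 0.0 F [-0.19 -1.01 -0.36]
tool mm [ 0.1 -4.1  1.6] roll -0.0011
clock: 3.5
position: [0.4546, -0.1418, 0.0089]
ee_rot: [0.0, 0.999, 0.032, 0.0]
contact_force: [-0.2, 2.2, 5.9]
width: 0.039
gripper_force: 41.5
t 3.5 pos [ 0.4546 -0.1418  0.0089] yaw 3.65 w 0.039 gf 41.542144417762756 F [-0.17  2.16  5.91]
tool mm [-0.9 -3.9  2.9] roll -0.0009
```

```bash
python3 -m crank '{"translation":[[0,0,-5],[0,0,-10],[0,0,-20],[0,0,-30],[0,0,-40],[0,0,-30],[0,0,0],[0,0,0]],"roll":[0,0,0,0,0,0,0,0],"fingers":[0.3,0.3,0.3,0.3,0.3,0.3,0.3,0.3]}'
python3 - <<'E'
from h import *
S=get_image("side");T=get_image("top");cv2.imwrite("pics/s1.png",S)
p=manip.get_state()["position"];a=proj("side",p)
s0=np.clip(a-[90,75],0,[332,234]).astype(int)
cv2.imwrite("pics/c1.png",cv2.resize(S[s0[1]:s0[1]+150,s0[0]:s0[0]+180],None,fx=4,fy=4,interpolation=cv2.INTER_CUBIC));print(s0,a)
E
python3 to.py 0.618 0.107 0.14 0.7
```

```text
clock: 4.3
position: [0.4543, -0.142, 0.1439]
ee_rot: [0.0, 0.999, 0.032, 0.001]
contact_force: [-0.6, 0.4, -2.1]
width: 0.039
gripper_force: 40.8
[117 120] [207.02779035 195.56136095]
t 4.4 pos [ 0.4531 -0.1414  0.1421] yaw 3.65 w 0.0391 gf 40.7788610458374 F [ 0.   -0.44 -2.28]
tool mm [ 180.4 -237.4    2. ] roll 0.0516
```

View pics/c1.png

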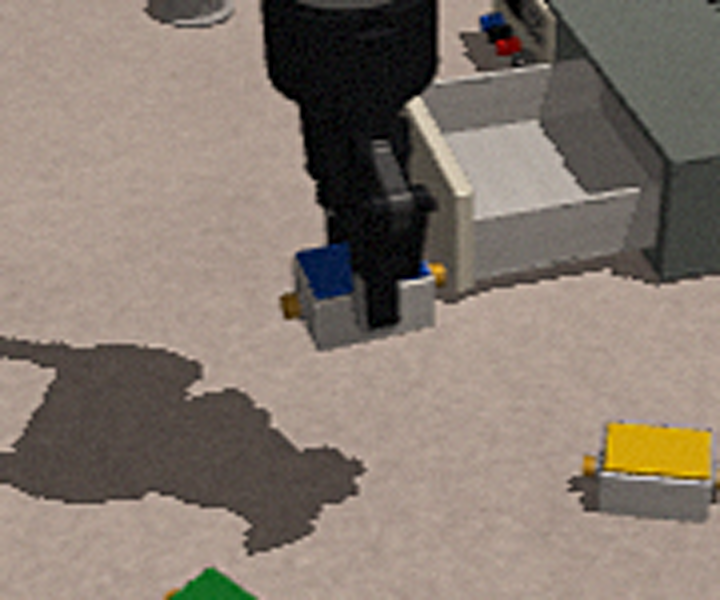

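The module is held level, with the finger at its middle (crop (378,300)) and stubs at (290,303) and (438,272). Now I carry it over the drawer.

```bash
python3 -m crank '{"translation":[[12,-15,0],[24,-31,0],[26,-35,0],[26,-35,0],[26,-35,0],[26,-35,0],[24,-31,0],[15,-20,0]],"roll":[0,0,0,0,0,0,0,0],"fingers":[0.3,0.3,0.3,0.3,0.3,0.3,0.3,0.3]}' >/dev/null
python3 -m crank '{"translation":[[0,0,0],[0,0,0],[0,0,0]],"roll":[0.05,0,0],"fingers":[0.3,0.3,0.3]}' >/dev/null
python3 - <<'E'
from h import *
S=get_image("side");T=get_image("top")
a=cv2.resize(S[80:220,150:340],(800,590),interpolation=cv2.INTER_CUBIC);cv2.imwrite("pics/s2.png",a)
E
python3 to.py 0.617 0.107 0.035 0.7
```

```text
t 5.6 pos [0.6171 0.1053 0.1424] yaw 0.78 w 0.0393 gf 40.906076431274414 F [-0.98 -0.02 -1.12]
tool mm [ 1.000e-01 -1.700e+00  1.074e+02] roll 0.0014
```

View pics/s2.png

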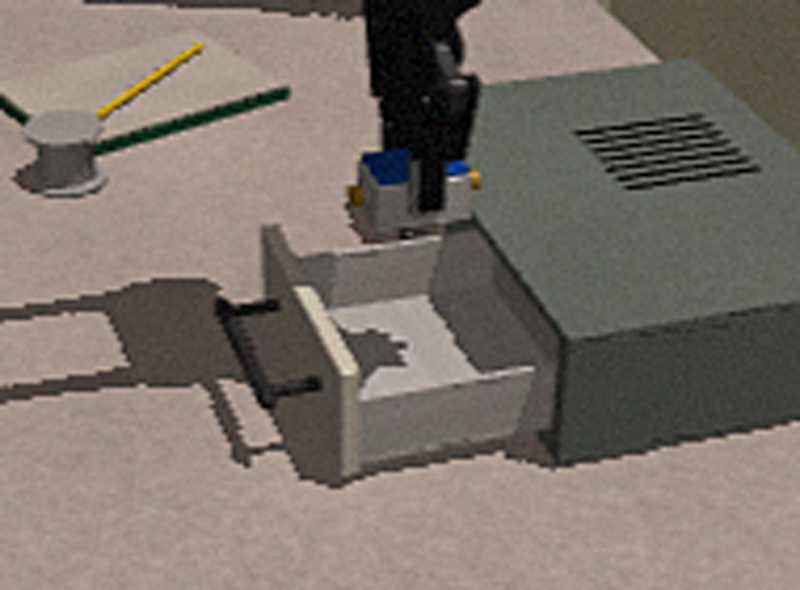

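The module hangs over the open drawer, near crop (415,200). The walls, panel and roof are clear of the path, so I lower it.

```bash
python3 -m crank '{"translation":[[0,-1,10],[0,0,20],[0,0,20],[0,0,20],[0,0,16],[0,0,12],[0,0,6],[0,0,0]],"roll":[0,0,0,0,0,0,0,0],"fingers":[0.3,0.3,0.3,0.3,0.3,0.3,0.3,0.3]}'
python3 to.py 0.617 0.107 0.026 0.7
python3 -m crank '{"translation":[[0,0,2],[0,0,2],[0,0,2],[0,0,1],[0,0,0],[0,0,0]],"roll":[0,0,0,0,0,0],"fingers":[0.3,0.3,0.3,0.3,0.3,0.3]}'
python3 to.py 0.617 0.107 0.026 0.7
```

```text
clock: 6.4
position: [0.6173, 0.1067, 0.0384]
ee_rot: [0.0, 1.0, 0.007, -0.001]
contact_force: [0.9, -0.3, -1.8]
width: 0.0389
gripper_force: 40.9
t 6.4 pos [0.6173 0.1067 0.0384] yaw 0.78 w 0.0389 gf 40.8956104516983 F [ 0.86 -0.29 -1.83]
tool mm [-0.3 -0.3 12.4] roll 0.0013
clock: 7.0
position: [0.6179, 0.107, 0.0324]
ee_rot: [0.0, 1.0, 0.007, 0.0]
contact_force: [-0.3, 0.4, -1.6]
width: 0.0392
gripper_force: 40.9
t 7.0 pos [0.6179 0.107  0.0324] yaw 0.8 w 0.0392 gf 40.895381569862366 F [-0.3  0.4 -1.6]
tool mm [-0.9  0.   6.4] roll 0.0017
```

```bash
python3 -m crank '{"translation":[[0,0,2],[0,0,1],[0,0,1],[0,0,0],[0,0,0]],"roll":[0,0,0,0,0],"fingers":[0.3,0.3,0.3,0.3,0.3]}'
python3 -m crank '{"translation":[[0,0,1],[0,0,0],[0,0,0]],"roll":[0,0,0],"fingers":[0.3,0.3,0.3]}'
```

```text
clock: 7.5
position: [0.6179, 0.107, 0.0282]
ee_rot: [0.0, 1.0, 0.007, -0.0]
contact_force: [-0.3, -0.3, -2.7]
width: 0.0391
gripper_force: 40.9
clock: 7.8
position: [0.6179, 0.107, 0.0272]
ee_rot: [0.0, 1.0, 0.007, -0.0]
contact_force: [-0.5, 0.6, -1.8]
width: 0.0388
gripper_force: 40.9
```

```bash
python3 -m crank '{"translation":[[0,0,1],[0,0,0],[0,0,0]],"roll":[0,0,0],"fingers":[0.3,0.3,0.3]}'
python3 -m crank '{"translation":[[0,0,0.5],[0,0,0],[0,0,0]],"roll":[0,0,0],"fingers":[0.3,0.3,0.3]}'
```

```text
clock: 8.1
position: [0.6182, 0.107, 0.0269]
ee_rot: [0.0, 1.0, 0.007, 0.0]
contact_force: [-0.7, -0.7, 3.0]
width: 0.0394
gripper_force: 41.5
clock: 8.4
position: [0.6186, 0.107, 0.0269]
ee_rot: [0.0, 1.0, 0.007, 0.001]
contact_force: [0.0, -1.1, 6.9]
width: 0.0394
gripper_force: 42.0
```

Contact is confirmed: the force rose to +7 N at the expected height. I release and rise.

```bash
python3 -m crank '{"translation":[[0,0,0],[0,0,0],[0,0,0],[0,0,0],[0,0,0],[0,0,0]],"roll":[0,0,0,0,0,0],"fingers":[0.5,0.55,0.6,0.7,0.75,0.75]}'
python3 -m crank '{"translation":[[0,0,-5],[0,0,-12],[0,0,-25],[0,0,-35],[0,0,-40],[0,0,-30],[0,0,0]],"roll":[0,0,0,0,0,0,0],"fingers":[0.75,0.75,0.75,0.75,0.75,0.75,0.75]}'
python3 to.py 0.45 0.107 0.17 0.7
```

```text
clock: 9.0
position: [0.6179, 0.107, 0.0256]
ee_rot: [0.0, 1.0, 0.007, -0.0]
contact_force: [-0.6, 0.1, 0.2]
width: 0.0637
gripper_force: 0.0
clock: 9.7
position: [0.6213, 0.1073, 0.1795]
ee_rot: [-0.0, 1.0, 0.007, 0.006]
contact_force: [0.5, -0.4, -0.2]
width: 0.0635
gripper_force: 0.0
t 9.7 pos [0.6213 0.1073 0.1795] yaw 0.8 w 0.0635 gf 0.0 F [ 0.51 -0.44 -0.24]
tool mm [-171.4   -2.1    7.5] roll 0.0017
```

```bash
python3 -m crank '{"translation":[[-15,0,0],[-25,0,0],[-30,0,0],[-30,0,0],[-30,0,0],[-25,0,0],[-15,-1,0],[0,0,0]],"roll":[0,0,0,0,0,0,0,0],"fingers":[0,0,0,0,0,0,0,0]}' >/dev/null
python3 - <<'E'
from h import *
S=get_image("side");T=get_image("top")
a=np.hstack([cv2.resize(S[100:220,180:300],(400,400)),cv2.resize(T[135:235,140:240],(400,400))]);cv2.imwrite("pics/r3.png",a)
ta,c=blob(T,"blue",(187,165),90);sb,c2=blob(S,"blue",(240,160),90);print(ta,sb,tri(ta,sb))
r=cv2.minAreaRect(onplane("top",c[:,0],.052)[:,:2].astype(np.float32));print(r)
E
python3 to.py 0.455 0.107 0.035 0.7
```

```text
[188.65341286 172.07090789] [247.36197022 156.87857961] [0.61811917 0.10696578 0.05001992]
((0.6177202463150024, 0.1071191281080246), (0.052237603813409805, 0.033374667167663574), 0.9268689751625061)
t 10.6 pos [0.4491 0.1057 0.1732] yaw 0.8 w -0.0001 gf 0.0 F [-0.34 -0.29  0.88]
tool mm [  5.6  -1.2 138.2] roll 0.0017
```

View pics/r3.png

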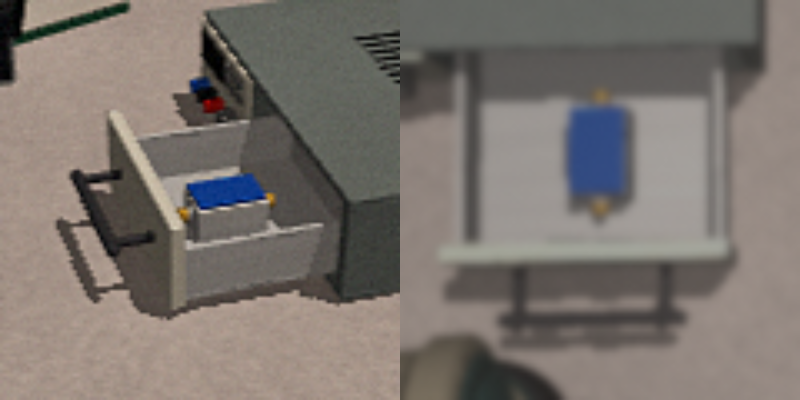

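The module sits flat and upright inside the drawer (right half (600,150), left half (228,200)), with its top at 50 mm as expected. Next I go down in front of the handle with shut fingers and push.

```bash
python3 -m crank '{"translation":[[0,-1,15],[0,0,25],[0,0,30],[0,0,30],[0,0,22],[0,0,12],[0,0,4],[0,0,0]],"roll":[0,0,0,0,0,0,0,0],"fingers":[0,0,0,0,0,0,0,0]}' >/dev/null
python3 to.py 0.494 0.107 0.035 0.7
python3 -m crank '{"translation":[[6,0,0],[8,0,0],[8,0,0],[8,0,0],[4,0,0],[3,0,0],[3,0,0],[3,0,0]],"roll":[0,0,0,0,0,0,0,0],"fingers":[0,0,0,0,0,0,0,0]}'
```

```text
t 11.4 pos [0.449  0.1066 0.0342] yaw 0.78 w -0.0002 gf 0.0 F [-0.02  0.25  0.42]
tool mm [45.   0.2 -0.8] roll 0.0014
clock: 12.2
position: [0.4908, 0.1072, 0.0347]
ee_rot: [0.0, 1.0, 0.007, -0.0]
contact_force: [0.0, -0.3, 0.3]
width: 0.0004
gripper_force: 0.0
```

```bash
python3 -m crank '{"translation":[[3,0,0],[3,0,0],[3,0,0],[4,0,0],[5,0,0],[5,0,0],[5,0,0],[5,0,0]],"roll":[0,0,0,0,0,0,0,0],"fingers":[0,0,0,0,0,0,0,0]}'
python3 -m crank '{"translation":[[5,0,0],[5,0,0],[5,0,0],[5,0,0],[5,0,0],[5,0,0],[5,0,0],[5,0,0]],"roll":[0,0,0,0,0,0,0,0],"fingers":[0,0,0,0,0,0,0,0]}'
```

```text
clock: 13.0
position: [0.5243, 0.1078, 0.0347]
ee_rot: [-0.0, 1.0, 0.007, -0.0]
contact_force: [-2.0, 1.7, 0.2]
width: 0.0001
gripper_force: 0.9
clock: 13.8
position: [0.5643, 0.1082, 0.0348]
ee_rot: [0.0, 1.0, 0.007, 0.0]
contact_force: [-1.8, 1.5, 0.3]
width: 0.0003
gripper_force: 0.9
```

Pushing works, at about 2 N. I expect the drawer to shut with the TCP at x ≈ 0.61.

```bash
python3 -m crank '{"translation":[[5,0,0],[5,0,0],[5,0,0],[5,0,0],[4,0,0],[4,0,0],[3,0,0],[3,0,0]],"roll":[0,0,0,0,0,0,0,0],"fingers":[0,0,0,0,0,0,0,0]}'
python3 -m crank '{"translation":[[2,0,0],[2,0,0],[2,0,0],[2,0,0]],"roll":[0,0,0,0],"fingers":[0,0,0,0]}'
```

```text
clock: 14.6
position: [0.5981, 0.1087, 0.0348]
ee_rot: [0.0, 1.0, 0.007, 0.0]
contact_force: [-0.9, 0.4, -1.1]
width: 0.0002
gripper_force: 0.8
clock: 15.0
position: [0.6059, 0.1088, 0.0348]
ee_rot: [0.0, 1.0, 0.007, -0.0]
contact_force: [-1.2, 1.0, -0.1]
width: 0.0001
gripper_force: 0.8
```

```bash
python3 -m crank '{"translation":[[2,0,0],[1,0,0],[1,0,0],[1,0,0]],"roll":[0,0,0,0],"fingers":[0,0,0,0]}'
python3 -m crank '{"translation":[[1,0,0],[1,0,0],[1,0,0]],"roll":[0,0,0],"fingers":[0,0,0]}'
```

```text
clock: 15.4
position: [0.6109, 0.1089, 0.0348]
ee_rot: [0.0, 1.0, 0.007, 0.0]
contact_force: [-1.9, 1.1, -0.2]
width: -0.0002
gripper_force: 0.8
clock: 15.7
position: [0.613, 0.1089, 0.0347]
ee_rot: [0.0, 1.0, 0.007, -0.001]
contact_force: [-5.1, 1.4, 3.0]
width: 0.0003
gripper_force: 2.4
```

```bash
python3 -m crank '{"translation":[[1,0,0],[1,0,0],[0,0,0],[0,0,0]],"roll":[0,0,0,0],"fingers":[0,0,0,0]}'
python3 to.py 0.5 0.107 0.035 0.7
```

```text
clock: 16.1
position: [0.613, 0.1089, 0.0347]
ee_rot: [0.0, 1.0, 0.007, -0.003]
contact_force: [-7.4, 1.2, 4.8]
width: -0.0001
gripper_force: 3.6
t 16.1 pos [0.613  0.1089 0.0347] yaw 0.8 w -0.0001 gf 3.6266186088323593 F [-7.36  1.23  4.78]
tool mm [-113.     0.3    0.3] roll 0.0017
```

The arm has stopped firmly at x = 0.613. I back off and check.

```bash
python3 -m crank '{"translation":[[-5,0,0],[-10,0,0],[-20,0,0],[-30,0,0],[-30,0,0],[-30,0,0],[-20,0,0],[0,0,0]],"roll":[0,0,0,0,0,0,0,0],"fingers":[0,0,0,0,0,0,0,0]}' 
python3 -m crank '{"translation":[[0,0,-20],[0,0,-35],[0,0,-35],[0,0,-30],[0,0,-15],[0,0,0]],"roll":[0,0,0,0,0,0],"fingers":[0,0,0,0,0,0]}'
python3 - <<'E'
from h import *
S=get_image("side");T=get_image("top")
cv2.imwrite("pics/f4.png",np.hstack([cv2.resize(S[90:210,190:310],(400,400)),cv2.resize(T[110:210,140:240],(400,400))]))
for k,a,b in(("yellow",(296,180),(282,233)),("red",(352,228),(245,298))):print(k,blob(T,k,a)[0],blob(S,k,b)[0])
E
```

```text
clock: 16.9
position: [0.4673, 0.1067, 0.0347]
ee_rot: [0.0, 1.0, 0.007, -0.001]
contact_force: [0.9, -0.5, -0.1]
width: -0.0001
gripper_force: 0.0
clock: 17.5
position: [0.4745, 0.107, 0.1727]
ee_rot: [-0.0, 1.0, 0.007, 0.004]
contact_force: [0.3, -0.0, -0.5]
width: 0.0003
gripper_force: 0.0
yellow [296.32488479 178.32258065] [281.08487085 232.24784748]
red [351.72834373 227.12612613] [244.56609485 298.63000336]
```

View pics/f4.png

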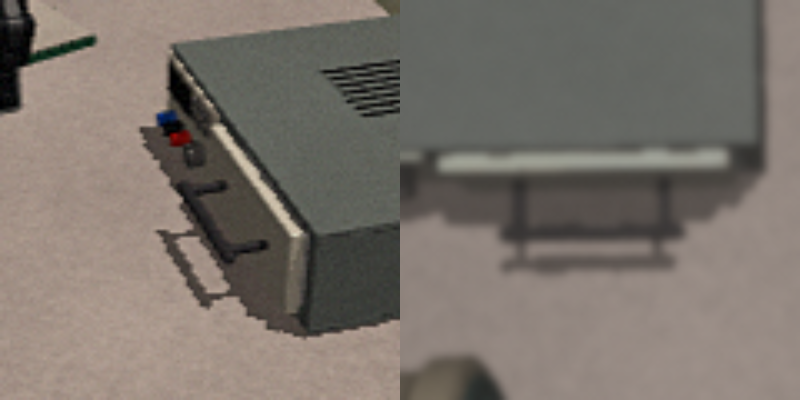

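The panel is flush against the tester's front face (left half (265,190), right half row 160), so the drawer is shut. The red and yellow modules have not moved.

```bash
python3 -c "
from rig import manip;print(manip.sign_off())"
```

```text
the job is handed in; nothing more can be done
None
```

The blue module was set down flat and upright in the drawer and let go without a drop, the drawer was then gently pushed fully shut, and the red and yellow modules stayed where they were; handed in at about 17.6 s.

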